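Nudge the sample disc into the spectrometer recess and close the shutter

ROBOT

A 6-joint arm with a two-finger parallel gripper is mounted at the origin on the work surface. World frame = base frame: x ahead of the robot, y to its left, z up, the work surface at z = 0. Lengths are in m, angles in rad, forces in N, time in s.
With the tool pointing down it reaches from about 0.275 to 0.725 m from the base axis. Payload 5.6 kg.
Tool frame: the origin (TCP) lies where the fingers leave the gripper's body, on its centre line; the fingertips stand 73 mm ahead of it and the grasp point (between the pads) lies 54 mm ahead of it (robot.tips_ahead is the distance from the TCP to the fingertips, in m); z points along the fingers, y is the line along which they close (so a half turn about z gives the same grasp; the last joint's range is limited). The gripper opens to 85 mm and grips with 20 to 120 N. Pads are 22 mm wide; open, the fingers measure 114 mm over their backs; the gripper's body (76 mm by 85 mm) begins 54 mm behind the grasp point. The pads swing forward as they close: fully open they stand 13 mm farther back than shut.
Start: joints at [1.447, 0.255, 0.108, 0, -1.424, -0.285], TCP at [0.219, 0.505, 0.304] pointing down, gripper open.
Joint ranges: [-2.95, 2.95], [-1.21, 1.97], [-1.09, 1.5], [-2.87, 1.71], [-2.94, -0.07], [-3.05, 3.05]. Speed limits (rad/s): [2.57, 2.57, 3.14, 3.14, 3.14, 3.14].

INTERFACE

Orientations are given as [roll, pitch, yaw] about the fixed x, y, z axes, in that order (R = Rz(yaw) Ry(pitch) Rx(roll)).
In Python, from workcell import robot, imaging, workorder gives the robot as it stands. The module is installed in compiled form; this text tells all that it offers.
- The arm moves only by the shell command python3 -m creep 'ROWS' [FORCE]. ROWS is JSON, a list of rows, each a list of 5 numbers: the shift along the world's x, y, z in mm, then the turn about the world's z in degrees, then the opening, from 0 (shut) to 1 (fully open). In form: [[x, y, z, roll, grip], ...]. A call has 1 to 10 rows; each row is the pose to reach, as a shift and turn from the pose commanded when the call began; what a row does not reach only later rows make up. A row lasts 1/12 s, in which the tool goes at most 41.7 mm and 7.16 degrees, less where a joint would pass 70% of its speed; a pose out of reach is approached as far as the arm can. A call with a gripper value outside its range is refused whole. The fingers move at their own pace and stop on an object; FORCE is the grip in N (left out, the last holds). Time passes only in rows, so rows that repeat a pose let the fingers close. It gives the time, the measured TCP pose, the force, the opening and the grip force at its end, in the units of the state.
- robot.get_state(): the state, without advancing time (a new reading comes with each control period).
- imaging.capture(name): name is "scene" or "side" or "wrist"; returns the picture (480x640x3 uint8, blue, green, red); there is no depth.
- imaging.camera_model(name): a dict with "mtx" (3x3 intrinsics, pixels), "T" (4x4, takes a point from camera to world coordinates). Camera axes: x right, y down, z forward; pixel columns grow to the right and rows downward; lengths in m; the calibration is good to about 2 mm. The wrist camera is an equidistant fisheye: a pixel r from the principal point sees the ray r / f radians off the axis. A picture is of the moment at which its call begins: read the wrist's pose just before it. camera_model takes no time and is no camera call; for the wrist camera it gives the pose at the moment of the call.
- workorder.finish_job(): hands the job in; it is judged then, once.
The state is a dict: "time": time; "q": joint angles; "qd": joint speeds; "tau": joint torques, N m; "position": TCP position; "eef_rot": TCP orientation; "wrist_force": force on the tool from outside, world axes, zero at the start; "moment": the same for the moment, N m; "grip_width": finger opening in m; "gripper_force": force on a finger pad.
Only numpy, scipy, OpenCV 4.12 (cv2) and the standard library are available. Lean on these libraries where they do the work, as an engineer would, in place of code of your own. Each camera call takes 0.05 s, during which the arm holds its last target. There are 200 camera calls.

TASK

With the fingertips, push the silver-and-white sample disc across the black deck until it drops flat into the round blue-floored recess, then push the shutter's orange tab until the shutter is fully closed over it. Only push: do not pick up or lift the sample, and do not start closing the shutter before the sample is down. Leave the copper reference disc and everything else where they are.

Things in the scene. Friction and masses are not known exactly. Their poses are not given: they have to be found in the camera images.
- station: Fixed black sample station, turned up to 0.4 rad. Origin: centre of its underside, below the recess; z up. Flat deck 160 mm (x) by 310 mm (y), top 40 mm above the origin. Discs start on its -y side; shutter parked on its +y side between two rails (x = +-37.5 mm, y = 32 to 152 mm, 9 mm high). White housing with keys, 62 mm high, along the +x edge (x = 81 to 171 mm).
- seat (a point): Centre of the blue floor of the one round recess in the deck: 46 mm across, 10 mm deep, so this point is 10 mm below the deck top, at the station's x = y = 0. Same axes as the station.
- sample: The sample: loose flat disc, silver aluminium ring with a white face, 40 mm diameter, 8 mm thick, about 35 g. Origin: centre of its underside. It lies on the deck at first, 60 to 110 mm from the recess; seated, its underside is on the recess floor and its top is 2 mm below the deck.
- reference: The reference disc: all copper, same size as the sample, loose on the deck 65 mm or more from it. Origin: centre of its underside. Stays where it is. The sample and the reference may swap sides.
- shutter (a joint): Sliding shutter of the recess (m): starts at 0 to 0.010 (open), 0.070 = closed against its stop, covering the recess. Aluminium plate 66 mm wide, 100 mm long, 4 mm thick, 1.5 mm above the deck, closing towards the station's -y; about 1.5 N of friction, no spring, stays where left.
- tab (a point): Centre of the orange upright tab that stands across the shutter plate: 50 mm wide (station x), 8 mm thick (station y), reaching from 5 to 30 mm above the deck; the point is 17.5 mm above the deck. The plate runs on 15 mm beyond the tab's centre on the +y side. Push the tab's +y face towards -y to close.
- weight: Brass knob weight, 26 mm diameter, 37 mm high, standing on the deck's corner at the shutter's -x side. Origin: centre of its underside. Bystander.
- cupel_a: White cupel (small cup), 36 mm diameter, 28 mm high, on the bench on the robot's side of the station. Origin: centre of its underside. Bystander.
- cupel_b: Another such cupel beside it. Bystander.
- beaker: Glass beaker, 68 mm diameter, 90 mm high, on the bench to the right of the station. Origin: centre of its underside. Bystander.
- scoop: Metal sample spoon 180 mm long, lying on the bench to the right. Bystander.
- jar: Jar, 60 mm diameter, 90 mm high, on the bench to the left. Origin: centre of its underside. Bystander.
Not all that is in view belongs to the job. Of the things shaped like the sample, the silver one is meant.

How it is judged:
By the outcome, as a careful person would: the job done as asked, in the order asked, and still so for the second after the job is handed in, with the robot touching nothing.
It also fails if it takes over 51 s, if anything falls off the work surface, if the arm or the gripper's body presses on something with over 40 N, if the wrist force passes 120 N, or if a joint passes its speed limit or range.

## Working session

There is one attempt and no reset: what is moved stays moved. The work goes in short steps, Python scripts to look and compute and a shell command to move; the robot and the scene stay as the last step left them, time stands still between calls to the robot, and variables do not carry over. Pictures are saved under pics/ and viewed, at most 13 in all, crops included, and the job is handed in when it is done.

```bash
mkdir -p pics; cat > h.py <<'E'
import numpy as np, cv2
from workcell import robot, imaging, workorder
def ray(name,u,v,m=None):
    m=m or imaging.camera_model(name); K=np.array(m['mtx']);T=np.array(m['T'])
    x=(u-K[0,2])/K[0,0]; y=(v-K[1,2])/K[1,1]
    if name=='wrist':
        r=np.hypot(x,y); d=np.array([x/r*np.sin(r),y/r*np.sin(r),np.cos(r)]) if r>0 else np.array([0,0,1.])
    else: d=np.array([x,y,1.])
    return T[:3,3],T[:3,:3]@d
def onz(name,u,v,z,m=None):
    o,d=ray(name,u,v,m); return o+d*(z-o[2])/d[2]
E
python3 - <<'E'
from h import *
for n in ("scene","side","wrist"):
    cv2.imwrite(f"pics/{n}0.png",imaging.capture(n)); m=imaging.camera_model(n); print(n,np.round(m['mtx'],1).tolist(),np.round(m['T'],3).tolist())
s=robot.get_state();print(s['time'],s['position'],s['eef_rot'],s['grip_width'],robot.tips_ahead)
E
```

```text
scene [[472.5, 0.0, 328.8], [0.0, 472.5, 237.2], [0.0, 0.0, 1.0]] [[0.888, 0.397, -0.231, 0.811], [0.459, -0.761, 0.458, -0.525], [0.006, -0.513, -0.858, 1.109], [0.0, 0.0, 0.0, 1.0]]
side [[489.3, 0.0, 325.9], [0.0, 489.3, 242.8], [0.0, 0.0, 1.0]] [[-0.907, -0.32, 0.273, 0.213], [-0.421, 0.695, -0.583, 0.638], [-0.003, -0.644, -0.765, 0.914], [0.0, 0.0, 0.0, 1.0]]
wrist [[371.6, 0.0, 318.3], [0.0, 371.6, 242.2], [0.0, 0.0, 1.0]] [[-0.398, -0.886, -0.238, 0.279], [-0.918, 0.384, 0.102, 0.477], [0.001, 0.259, -0.966, 0.373], [0.0, 0.0, 0.0, 1.0]]
0.15 [0.21846763 0.50447414 0.30322085] [ 3.14018465e+00 -7.58614743e-05 -4.08818138e-01] 0.08529213118308211 0.0726
```

View pics/scene0.png

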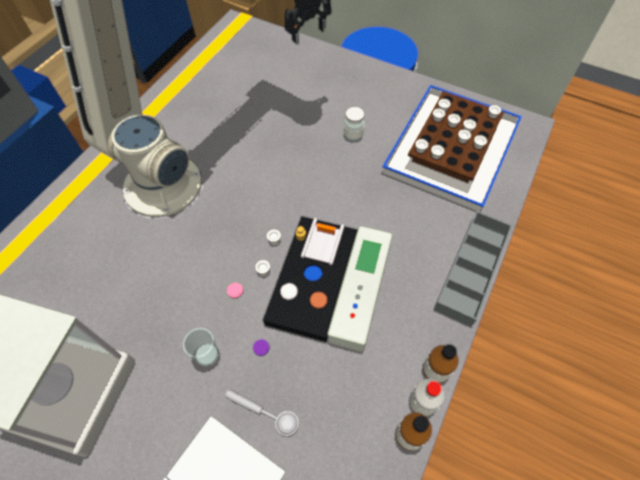

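View pics/side0.png

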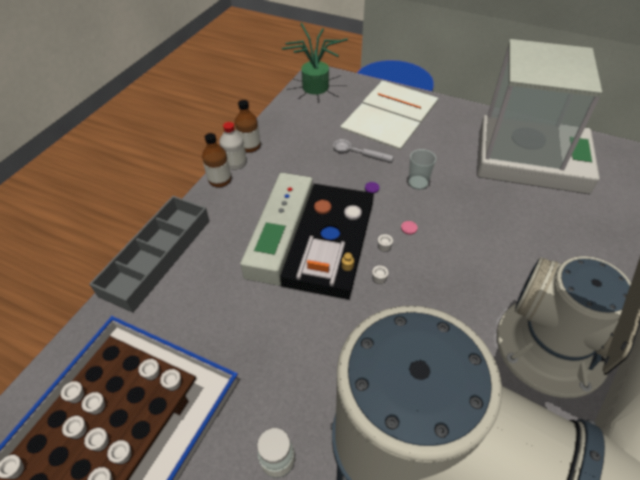

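Scene view: the black station has the blue recess at (313,273), the white disc at (289,291), the copper disc at (318,299) and the orange tab at (326,228). Things that could be taken for the sample: white/silver disc (289,291), copper disc (318,299), pink disc on the bench (235,290), purple disc on the bench (261,347), and the cupels (274,237) and (263,268). I choose (289,291) and will check it in a crop.

```bash
python3 - <<'E'
from h import *
def cen(mask,box):
    x0,y0,x1,y1=box; mm=np.zeros_like(mask); mm[y0:y1,x0:x1]=mask[y0:y1,x0:x1]
    c=max(cv2.findContours(mm,cv2.RETR_EXTERNAL,cv2.CHAIN_APPROX_NONE)[0],key=cv2.contourArea)
    M=cv2.moments(c); return M['m10']/M['m00'],M['m01']/M['m00'],M['m00'],c
B={'scene':dict(blue=(295,255,330,290),samp=(275,278,302,303),cop=(305,285,330,312),tab=(310,218,342,242),deck=(255,205,400,355)),
   'side':dict(blue=(318,222,345,242),samp=(340,200,365,224),cop=(310,195,335,217),tab=(300,255,335,275),deck=(240,170,380,300))}
for n in B:
    im=cv2.imread(f'pics/{n}0.png'); h=cv2.cvtColor(im,cv2.COLOR_BGR2HSV); H,S,V=cv2.split(h)
    mk=dict(blue=(H>95)&(H<130)&(S>130)&(V>80),samp=(S<70)&(V>110),cop=(H<15)&(S>90)&(V>90),tab=(H<20)&(S>140)&(V>120),deck=(V<60))
    Z=dict(blue=.03,samp=.048,cop=.048,tab=.07)
    for k in mk:
        u,v,a,c=cen(mk[k].astype(np.uint8)*255,B[n][k])
        if k=='deck':
            r=cv2.boxPoints(cv2.minAreaRect(c)); hull=cv2.approxPolyDP(cv2.convexHull(c),6,True)[:,0]
            for p in hull: print(n,'deckpt',p,np.round(onz(n,*p,.04),4)[:2])
        else: print(n,k,round(u,1),round(v,1),a,np.round(onz(n,u,v,Z[k]),4))
a=cv2.resize(cv2.imread('pics/scene0.png')[205:355,245:400],None,fx=3.8,fy=3.8,interpolation=2)
cv2.imwrite('pics/crop0.png',a)
E
```

```text
scene blue 312.6 272.8 232.0 [ 0.532 -0.062  0.03 ]
scene samp 288.5 290.9 214.5 [ 0.5078 -0.1403  0.048 ]
scene cop 318.2 299.4 225.0 [ 0.5829 -0.1268  0.048 ]
scene tab 325.6 227.7 105.5 [0.5104 0.0513 0.07  ]
scene deckpt [355 230] [0.5744 0.0976]
scene deckpt [326 340] [ 0.6453 -0.2057]
scene deckpt [266 325] [ 0.5021 -0.2387]
scene deckpt [294 237] [0.4412 0.0037]
side blue 329.8 232.9 170.0 [ 0.5332 -0.0676  0.03  ]
side samp 352.5 211.7 150.0 [ 0.5051 -0.139   0.048 ]
side cop 322.2 206.0 150.5 [ 0.5805 -0.1258  0.048 ]
side tab 317.5 265.6 124.0 [0.5037 0.0614 0.07  ]
side deckpt [314 184] [ 0.6372 -0.1959]
side deckpt [373 194] [ 0.4844 -0.2254]
side deckpt [349 298] [0.4156 0.0912]
side deckpt [281 285] [0.5634 0.1221]
```

View pics/crop0.png

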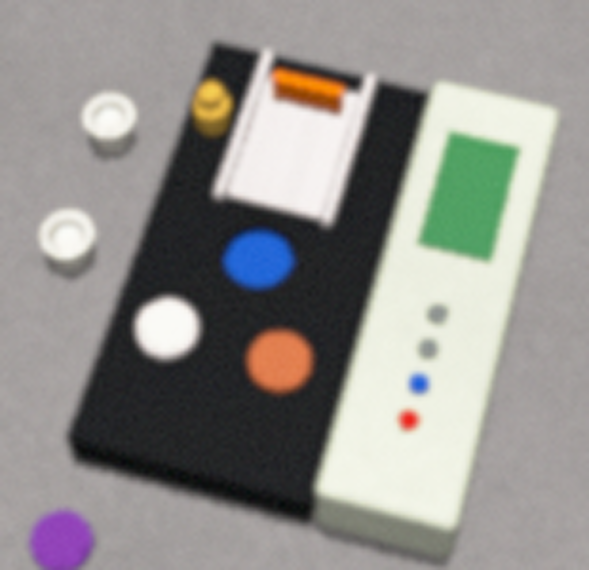

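View pics/wrist0.png

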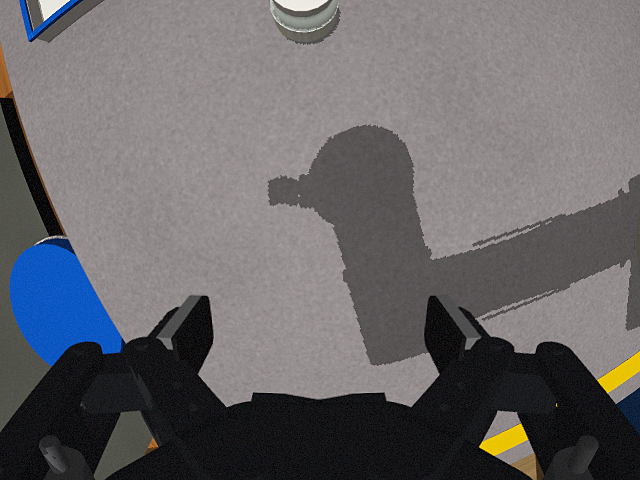

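The crop confirms it: the white-faced disc is the sample, the copper one is the reference, and pink/purple lie on the bench. The station yaw is about 0.23, the seat about (0.533,-0.065), the sample about (0.5065,-0.140). The sample is 79 mm from the seat, which fits the 60–110 mm given. I'll push with the fingers part open as a cradle, heading 1.235 rad. First I move to behind the sample.

```bash
python3 -m creep '[[14,-35,0,-5,0.3],[28,-70,0,-10,0.3],[43,-110,0,-15,0.3],[57,-147,0,-20,0.3],[71,-184,0,-25,0.3],[85,-221,0,-30,0.3],[99,-256,0,-35,0.3],[113,-290,0,-40,0.3],[125,-320,0,-43,0.3],[136,-346,0,-43,0.3]]'
python3 -m creep '[[14,-35,0,-5,0.3],[28,-70,0,-10,0.3],[43,-110,0,-15,0.3],[57,-147,0,-20,0.3],[71,-184,0,-25,0.3],[85,-221,-20,-30,0.3],[99,-256,-40,-35,0.3],[113,-290,-60,-40,0.3],[125,-320,-80,-43,0.3],[135,-346,-100,-43,0.3]]'
python3 -m creep '[[0,0,0,0,0.3],[0,0,0,0,0.3]]'
python3 - <<'E'
from h import *
s=robot.get_state();print(s['time'],s['position'],s['eef_rot'],s['grip_width'],s['q'],s['wrist_force'])
cv2.imwrite('pics/w1.png',imaging.capture('wrist'));cv2.imwrite('pics/s1.png',imaging.capture('scene'))
E
```

```text
time: 0.98
position: [0.3546, 0.1565, 0.3039]
eef_rot: [-3.141, 0.0, -1.163]
wrist_force: [0.0, 0.2, 0.6]
grip_width: 0.0256
gripper_force: 0.0
time: 1.82
position: [0.4898, -0.1898, 0.2023]
eef_rot: [3.141, -0.0, -1.914]
wrist_force: [1.6, 0.4, 0.6]
grip_width: 0.0257
gripper_force: 0.0
time: 1.98
position: [0.4889, -0.1884, 0.2019]
eef_rot: [3.137, -0.001, -1.913]
wrist_force: [-0.9, 0.5, 0.5]
grip_width: 0.0257
gripper_force: 0.0
1.9833 [ 0.4888556  -0.18844668  0.20186376] [ 3.13729608e+00 -9.97392450e-04 -1.91253949e+00] 0.02567671375882426 [-6.89023371e-02  2.61106828e-01 -1.49156589e-01 -2.14741203e-04
 -1.16493932e+00 -2.72757749e-01] [-0.88831281  0.45175737  0.46778666]
```

View pics/w1.png

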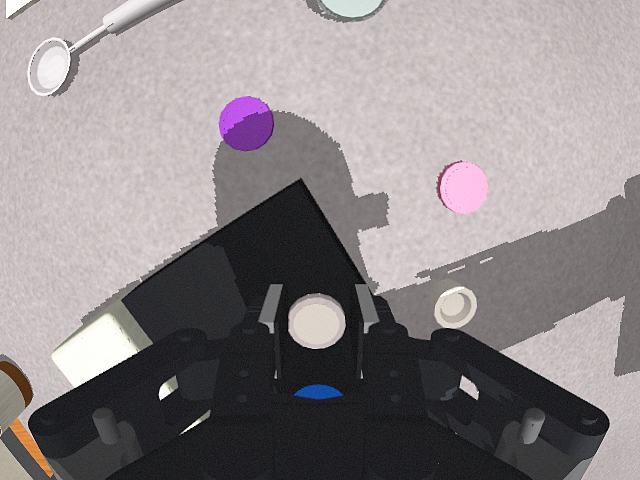

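The wrist view shows the sample at (317,321) between the fingers, with the blue recess straight ahead at (318,390).

```bash
cat >> h.py <<'E'
def wsamp(im,box=(270,270,370,450)):
    g=cv2.cvtColor(im,cv2.COLOR_BGR2HSV); x0,y0,x1,y1=box
    m=np.zeros(im.shape[:2],np.uint8); m[y0:y1,x0:x1]=(((g[...,2]>120)&(g[...,1]<70))*255)[y0:y1,x0:x1]
    c=max(cv2.findContours(m,cv2.RETR_EXTERNAL,cv2.CHAIN_APPROX_NONE)[0],key=cv2.contourArea)
    return cv2.minEnclosingCircle(c)
E
python3 - <<'E'
from h import *
im=cv2.imread('pics/w1.png'); (u,v),r=wsamp(im,(285,285,350,355)); m=imaging.camera_model('wrist')
p=onz('wrist',u,v,.048,m); print(u,v,r,p, [np.linalg.norm(onz('wrist',u+r,v,.048,m)-onz('wrist',u-r,v,.048,m))])
pos=robot.get_state()['position']; y=-1.9125; f=-np.array([np.cos(y),np.sin(y)]); l=np.array([-f[1],f[0]])
for n,q in (('samp',p[:2]),('seat',np.array([.5327,-.065]))): d=q-pos[:2]; print(n,'fwd',d@f,'left',d@l)
print(f,l)
E
```

```text
316.0818786621094 322.04156494140625 29.187904357910156 [ 0.50846791 -0.14038709  0.048     ] [np.float64(0.03980052874533225)]
samp fwd 0.050320732995566074 left -0.002079636631500279
seat fwd 0.12946932315670584 left 0.00035091851054924684
[0.33509275 0.94218514] [-0.94218514  0.33509275]
```

```bash
python3 -m creep '[[1,0,-30,0,0.3],[1,0,-55,0,0.3],[1,0,-72,0,0.3],[1,0,-82,0,0.3],[1,0,-87,0,0.3],[1,0,-87,0,0.3]]'
python3 -m creep '[[2,6,0,0,0.3],[4,12,0,0,0.3],[6,17,0,0,0.3],[8,22,0,0,0.3],[9,26,0,0,0.3],[11,30,0,0,0.3],[12,34,0,0,0.3],[13,38,0,0,0.3],[13,38,0,0,0.3]]'
python3 - <<'E'
from h import *
m=imaging.camera_model('wrist');s=robot.get_state();im=imaging.capture('wrist');cv2.imwrite('pics/w2.png',im)
(u,v),r=wsamp(im,(280,270,355,360)); p=onz('wrist',u,v,.048,m); print(u,v,r,p,s['position'],s['eef_rot'])
f=np.array([.335,.942]);l=np.array([-.942,.335])
for n,q in (('samp',p[:2]),('seat',np.array([.5327,-.065]))): d=q-s['position'][:2]; print(n,'fwd',d@f,'left',d@l)
E
```

```text
time: 2.58
position: [0.4907, -0.1867, 0.1171]
eef_rot: [-3.141, -0.0, -1.908]
wrist_force: [0.1, -0.7, -0.3]
grip_width: 0.0254
gripper_force: 0.0
time: 3.33
position: [0.5038, -0.1487, 0.1169]
eef_rot: [-3.141, 0.0, -1.909]
wrist_force: [-0.5, -1.2, 0.1]
grip_width: 0.0257
gripper_force: 0.2
318.5 346.0714416503906 36.84297561645508 [ 0.51002751 -0.13294839  0.048     ] [ 0.5038295  -0.1487207   0.11691231] [-3.14146045e+00  1.09920500e-04 -1.90929674e+00]
samp fwd 0.016933855147052982 left -0.0005548004074963648
seat fwd 0.0885365188913712 left 0.0008504272982626452
```

View pics/w2.png

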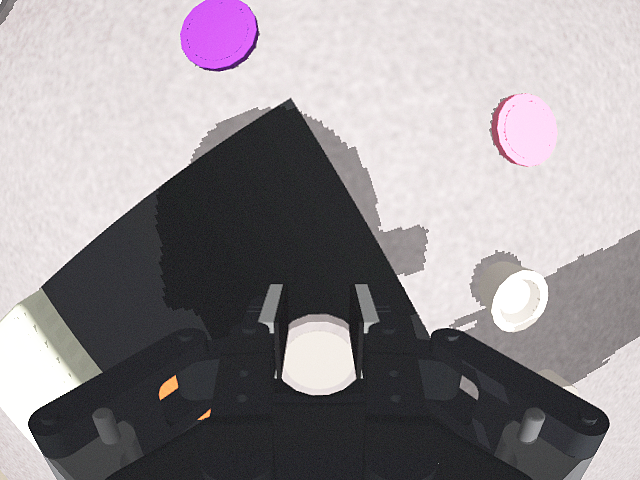

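The disc sits centred between the fingers at (318,354) and is moving with them. I push on.

```bash
python3 -m creep '[[1,4,0,0,0.3],[3,8,0,0,0.3],[4,12,0,0,0.3],[6,17,0,0,0.3],[8,22,0,0,0.3],[9,26,0,0,0.3],[11,31,0,0,0.3],[13,36,0,0,0.3],[15,42,0,0,0.3],[15,42,0,0,0.3]]'
python3 - <<'E'
from h import *
f=np.array([.335,.942]);l=np.array([-.942,.335])
m=imaging.camera_model('wrist');s=robot.get_state();im=imaging.capture('wrist');cv2.imwrite('pics/w3.png',im)
(u0,v0),r0=wsamp(cv2.imread('pics/w2.png'),(275,270,362,410))
(u,v),r=wsamp(im,(275,270,362,410)); p=onz('wrist',u,v,.048,m); print(u0,v0,r0,u,v,r,p,s['position'],s['wrist_force'])
for n,q in (('samp',p[:2]),('seat',np.array([.5327,-.065]))): d=q-s['position'][:2]; print(n,'fwd',d@f,'left',d@l)
cv2.imwrite('pics/s3.png',imaging.capture('scene'));cv2.imwrite('pics/d3.png',imaging.capture('side'))
a=[cv2.resize(cv2.imread(g)[y:y+150,x:x+150],(400,400),interpolation=2) for g,x,y in (('pics/s3.png',250,205),('pics/d3.png',250,170))]
cv2.imwrite('pics/c3.png',np.hstack(a))
E
```

```text
time: 4.22
position: [0.5191, -0.1063, 0.1169]
eef_rot: [-3.141, 0.0, -1.909]
wrist_force: [0.4, 0.2, -0.2]
grip_width: 0.0257
gripper_force: 0.0
318.5 355.4310302734375 43.44830322265625 318.7872314453125 356.95745849609375 43.25127029418945 [ 0.52704371 -0.08516659  0.048     ] [ 0.51907694 -0.10628816  0.11687149] [ 0.41427589  0.24359409 -0.1816379 ]
samp fwd 0.02256539246863921 left -0.00042896859146925357
seat fwd 0.04345717355037115 left 0.0009986156925258936
```

View pics/c3.png

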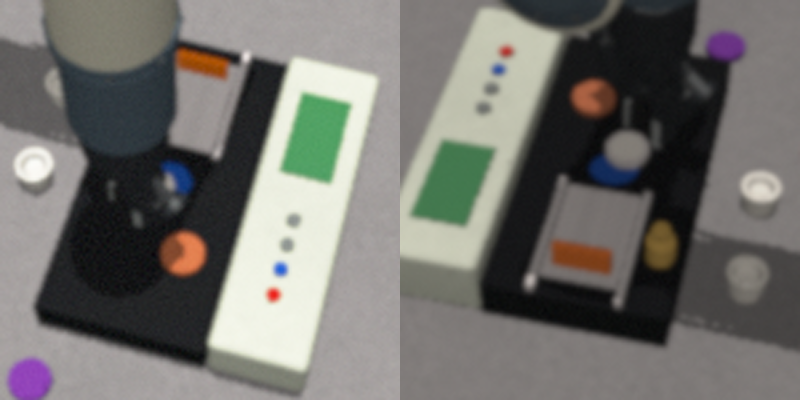

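The side view shows the disc partly overlapping the recess and the copper disc untouched. About 20 mm remain, with 1 mm to the left.

```bash
python3 -m creep '[[0,3,0,0,0.3],[1,6,0,0,0.3],[2,9,0,0,0.3],[3,11,0,0,0.3],[4,13,0,0,0.3],[4,15,0,0,0.3],[5,17,0,0,0.3],[6,19,0,0,0.3],[6,19,0,0,0.3]]'
python3 - <<'E'
from h import *
f=np.array([.335,.942]);l=np.array([-.942,.335])
m=imaging.camera_model('wrist');s=robot.get_state();im=imaging.capture('wrist')
(u,v),r=wsamp(im,(275,270,362,430)); print(u,v,r,s['position'])
d=imaging.capture('side');cv2.imwrite('pics/d4.png',d)
cv2.imwrite('pics/c4.png',np.hstack([cv2.resize(d[185:285,280:380],(400,400),interpolation=2),cv2.resize(im[250:450,220:420],(400,400))]))
E
```

```text
time: 5.12
position: [0.5248, -0.088, 0.1169]
eef_rot: [-3.141, 0.0, -1.909]
wrist_force: [-0.1, 0.1, 0.1]
grip_width: 0.0256
gripper_force: 0.0
319.09295654296875 341.542724609375 40.12617874145508 [ 0.52484451 -0.08795004  0.11688335]
```

View pics/c4.png

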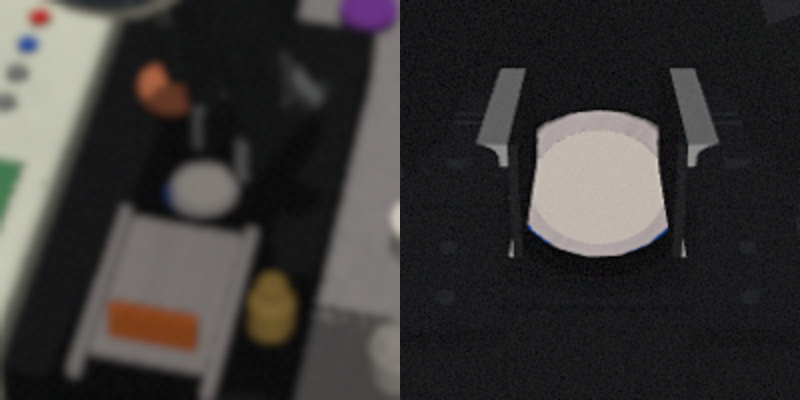

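The disc sits differently between the fingers now, with blue showing only at its lower corners, so it may have dropped. I back off and look from above.

```bash
python3 -m creep '[[-1,-4,0,0,0.3],[-3,-8,0,0,0.3],[-8,-22,20,0,0.3],[-13,-37,45,0,0.3],[-18,-50,65,0,0.3],[-20,-56,80,0,0.3],[-20,-56,85,0,0.3],[-20,-56,85,0,0.3]]'
python3 - <<'E'
from h import *
m=imaging.camera_model('wrist');im=imaging.capture('wrist');cv2.imwrite('pics/w5.png',im)
d=imaging.capture('side');cv2.imwrite('pics/d5.png',d)
(u,v),r=wsamp(im,(275,270,362,430)); print(u,v,r)
for z in (.038,.048): p=onz('wrist',u,v,z,m); print(z,p,np.linalg.norm(onz('wrist',u+r,v,z,m)-onz('wrist',u-r,v,z,m)))
cv2.imwrite('pics/c5.png',np.hstack([cv2.resize(d[165:305,250:390],(400,400),interpolation=2),cv2.resize(im[250:450,220:420],(400,400))]))
E
```

```text
time: 5.88
position: [0.505, -0.1448, 0.2031]
eef_rot: [-3.139, 0.001, -1.911]
wrist_force: [-0.3, 0.4, 0.4]
grip_width: 0.0256
gripper_force: 0.0
319.67437744140625 351.8446960449219 26.825754165649414
0.038 [ 0.53173824 -0.06941475  0.038     ] 0.03950053463672733
0.048 [ 0.52967573 -0.07530712  0.048     ] 0.0378199560212732
```

View pics/c5.png

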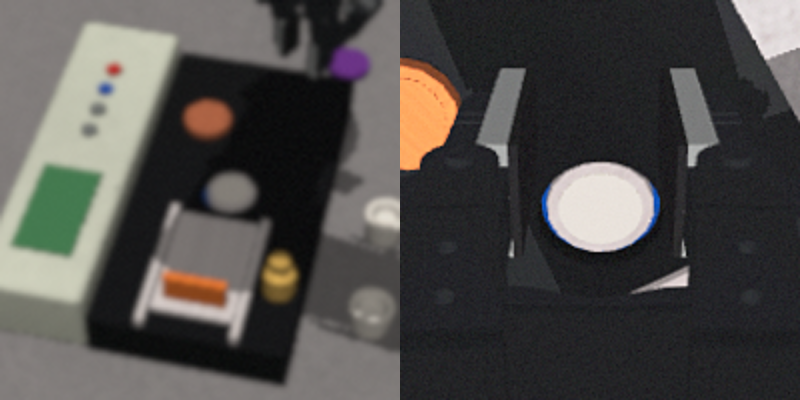

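The disc is ringed by thin blue crescents, and its apparent diameter fits a top at 38 mm. I'll confirm the height from two views and measure the tab at the same time.

```bash
python3 - <<'E'
from h import *
d=cv2.imread('pics/d5.png');sub=d[222:244,318:345];g=cv2.cvtColor(sub,cv2.COLOR_BGR2HSV)
m=((g[...,2]>80)&(g[...,1]<60)).astype(np.uint8)
n,lab,st,c=cv2.connectedComponentsWithStats(m);print(st.tolist(),(c+[318,222]).round(1).tolist())
k=np.argmin([abs(a[0]-330)+abs(a[1]-232) for a in c+[318,222]][1:])+1
u,v=c[k]+[318,222]
o1,r1=ray('side',u,v);o2,r2=ray('wrist',319.7,351.8)
A=np.c_[r1,-r2];t=np.linalg.lstsq(A,o2-o1,rcond=None)[0];p,q=o1+t[0]*r1,o2+t[1]*r2
print('tri',(p+q)/2,np.linalg.norm(p-q),onz('side',u,v,.038),onz('side',u,v,.048))
# tab in both early views: corners
for nme,f,b in(('side','pics/d5.png',(300,250,335,278)),('scene','pics/scene0.png',(310,218,342,242))):
    im=cv2.imread(f);h=cv2.cvtColor(im,cv2.COLOR_BGR2HSV);x0,y0,x1,y1=b
    mm=np.zeros(im.shape[:2],np.uint8);mm[y0:y1,x0:x1]=((h[...,0]<22)&(h[...,1]>130)&(h[...,2]>70))[y0:y1,x0:x1]*255
    ct=max(cv2.findContours(mm,0,1)[0],key=cv2.contourArea);bp=cv2.boxPoints(cv2.minAreaRect(ct))
    for P in bp: 
        W=onz(nme,*P,.07)[:2]-[.5327,-.065]; W2=onz(nme,*P,.045)[:2]-[.5327,-.065]
        R=np.array([[.9737,.228],[-.228,.9737]]); print(nme,P.round(1),(R@W*1e3).round(),(R@W2*1e3).round())
E
```

```text
[[0, 0, 27, 22, 360], [4, 4, 17, 13, 178], [0, 18, 21, 4, 51], [23, 20, 3, 2, 5]] [[332.0, 231.3], [330.3, 231.9], [325.5, 242.1], [342.2, 242.6]]
tri [ 0.53122562 -0.06739042  0.03414325] 0.0014522879058459896 [ 0.53059318 -0.06436812  0.038     ] [ 0.52697023 -0.05635012  0.048     ]
side [306.  267.4] [ 24. 139.] [ 29. 121.]
side [307.5 259.1] [ 26. 117.] [31. 98.]
side [328.7 263. ] [-22. 118.] [-18.  99.]
side [327.2 271.2] [-23. 140.] [-19. 122.]
scene [315.5 229.1] [-20. 108.] [-24. 122.]
scene [317.4 221.4] [-21. 132.] [-25. 147.]
scene [335.5 225.9] [ 28. 130.] [ 25. 145.]
scene [333.6 233.6] [ 29. 106.] [ 26. 121.]
```

The triangulated disc centre is at z ≈ 0.034 m, nominal top 0.038 m, against 0.048 m on the deck. So it is down in the recess. The tab is at about station (0, 123 mm). I go over and behind the tab, with the tool turned to face station -y.

```bash
python3 -m creep '[[-1,25,0,4,0.3],[-2,55,0,8,0.3],[-4,90,0,12,0.3],[-6,125,0,17,0.3],[-8,160,0,22,0.3],[-9,195,0,27,0.3],[-11,225,0,31,0.3],[-12,247,0,32.6,0.3],[-12,247,0,32.6,0.3],[-12,247,0,32.6,0.3]]'
python3 - <<'E'
from h import *
s=robot.get_state();print(s['position'],s['eef_rot'])
m=imaging.camera_model('wrist');im=imaging.capture('wrist');cv2.imwrite('pics/w6.png',im)
h=cv2.cvtColor(im,cv2.COLOR_BGR2HSV);mm=((h[...,0]<22)&(h[...,1]>150)&(h[...,2]>90)).astype(np.uint8)*255
R=np.array([[.9737,.228],[-.228,.9737]])
for ct in cv2.findContours(mm,0,1)[0]:
    if cv2.contourArea(ct)>300:
        for P in cv2.boxPoints(cv2.minAreaRect(ct)): print(P.round(),(R@(onz('wrist',*P,.07,m)[:2]-[.5327,-.065])*1e3).round(),(R@(onz('wrist',*P,.045,m)[:2]-[.5327,-.065])*1e3).round())
E
```

```text
time: 6.82
position: [0.4918, 0.104, 0.2004]
eef_rot: [3.139, -0.0, -1.338]
wrist_force: [-0.8, 0.2, 0.6]
grip_width: 0.0253
gripper_force: 0.0
[0.49182675 0.10400009 0.20035208] [ 3.13878960e+00 -4.40442732e-04 -1.33814697e+00]
[-16. 463.] [439. 464.] [494. 508.]
[  0. 434.] [348. 380.] [392. 414.]
[ 54. 463.] [273. 399.] [307. 436.]
[ 38. 493.] [343. 480.] [385. 526.]
[264. 176.] [ 28. 124.] [ 32. 126.]
[264. 160.] [ 28. 115.] [ 31. 116.]
[355. 162.] [-21. 116.] [-24. 117.]
[355. 178.] [-21. 125.] [-24. 127.]
[387. 107.] [-38.  85.] [-43.  83.]
[425. 100.] [-60.  80.] [-67.  77.]
[432. 144.] [-64. 105.] [-72. 104.]
[395. 150.] [-43. 109.] [-48. 109.]
```

View pics/w6.png

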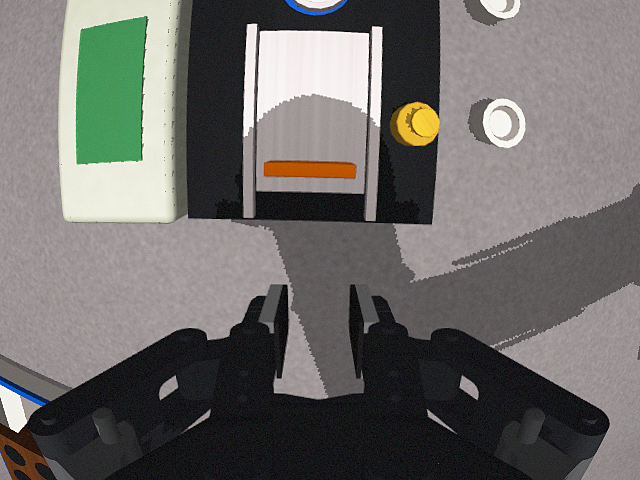

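The wrist view shows the tab at (310,169), square ahead of the fingers, with rails and weight clear. I descend and push.

```bash
python3 -m creep '[[1,0,-30,0,0.3],[2,0,-55,0,0.3],[3,1,-68,0,0.3],[3,1,-74,0,0.3],[3,1,-74,0,0.3]]'
python3 -m creep '[[2,-8,0,0,0.3],[4,-18,0,0,0.3],[6,-26,0,0,0.3],[7,-32,0,0,0.3],[9,-38,0,0,0.3],[10,-44,0,0,0.3],[12,-50,0,0,0.3],[13,-56,0,0,0.3],[14,-62,0,0,0.3],[15,-66,0,0,0.3]]'
python3 -m creep '[[1,-5,0,0,0.3],[2,-9,0,0,0.3],[3,-13,0,0,0.3],[4,-17,0,0,0.3],[5,-20,0,0,0.3],[5,-23,0,0,0.3],[5,-23,0,0,0.3]]'
```

```text
time: 7.28
position: [0.4948, 0.1026, 0.1262]
eef_rot: [3.138, -0.001, -1.342]
wrist_force: [-0.5, 0.2, -0.4]
grip_width: 0.0258
gripper_force: 0.0
time: 8.12
position: [0.511, 0.0371, 0.1281]
eef_rot: [-3.141, -0.0, -1.341]
wrist_force: [-0.3, 1.5, 1.0]
grip_width: 0.0251
gripper_force: 0.9
time: 8.7
position: [0.5156, 0.0141, 0.1277]
eef_rot: [3.141, -0.0, -1.341]
wrist_force: [0.0, 0.8, 0.5]
grip_width: 0.0255
gripper_force: 0.0
```

```bash
python3 -m creep '[[0,-2,0,0,0.3],[1,-4,0,0,0.3],[1,-6,0,0,0.3],[1.5,-7,0,0,0.3],[1.5,-7,0,0,0.3]]'
python3 -m creep '[[0,-1,0,0,0.3],[0.5,-2,0,0,0.3],[0.5,-3,0,0,0.3],[0.5,-3,0,0,0.3]]'
```

```text
time: 9.12
position: [0.5169, 0.0074, 0.1277]
eef_rot: [3.141, -0.0, -1.341]
wrist_force: [-0.8, 0.7, -0.4]
grip_width: 0.0256
gripper_force: 0.2
time: 9.45
position: [0.5175, 0.0047, 0.1278]
eef_rot: [3.141, 0.0, -1.341]
wrist_force: [-1.0, 2.2, -1.4]
grip_width: 0.0259
gripper_force: 1.1
```

```bash
python3 -m creep '[[0,-1,0,0,0.3],[0.5,-2,0,0,0.3],[0.5,-2,0,0,0.3]]'
python3 -m creep '[[0,-1,0,0,0.3],[0.5,-2,0,0,0.3],[0.5,-2,0,0,0.3]]'
python3 -m creep '[[0,-1,0,0,0.3],[0.5,-2,0,0,0.3],[0.5,-2,0,0,0.3]]'
```

```text
time: 9.7
position: [0.5176, 0.0043, 0.1278]
eef_rot: [-3.141, 0.003, -1.342]
wrist_force: [-3.7, 10.0, 2.7]
grip_width: 0.0258
gripper_force: 5.4
time: 9.95
position: [0.5176, 0.0039, 0.1278]
eef_rot: [-3.141, 0.007, -1.343]
wrist_force: [-7.5, 17.9, 5.3]
grip_width: 0.0256
gripper_force: 9.6
time: 10.2
position: [0.5178, 0.0035, 0.1278]
eef_rot: [-3.141, 0.01, -1.343]
wrist_force: [-10.9, 27.4, 6.9]
grip_width: 0.0256
gripper_force: 13.7
```

The position holds while the force climbs to 27 N: that is the stop, at tab y ≈ 56 mm, as expected. I back off and check.

```bash
python3 -m creep '[[-2,8,0,0,0.3],[-5,20,0,0,0.3],[-8,36,10,0,0.3],[-12,56,35,0,0.3],[-16,76,60,0,0.3],[-20,95,75,0,0.3],[-20,100,80,0,0.3],[-20,100,80,0,0.3]]'
python3 - <<'E'
from h import *
m=imaging.camera_model('wrist');im=imaging.capture('wrist');d=imaging.capture('side');s=imaging.capture('scene')
h=cv2.cvtColor(im,cv2.COLOR_BGR2HSV);mm=((h[...,0]<22)&(h[...,1]>150)&(h[...,2]>90)).astype(np.uint8)*255
R=np.array([[.9737,.228],[-.228,.9737]])
for ct in cv2.findContours(mm,0,1)[0]:
    if cv2.contourArea(ct)>150: 
        for P in cv2.boxPoints(cv2.minAreaRect(ct)): print(P.round(),(R@(onz('wrist',*P,.07,m)[:2]-[.5327,-.065])*1e3).round())
cv2.imwrite('pics/c7.png',np.hstack([cv2.resize(s[205:355,245:395],(400,400),interpolation=2),cv2.resize(im[0:300,170:470],(400,400))]))
E
```

```text
time: 10.87
position: [0.4999, 0.0997, 0.2095]
eef_rot: [-3.138, 0.0, -1.339]
wrist_force: [-0.6, 0.8, -0.5]
grip_width: 0.0257
gripper_force: 0.0
[ -3. 433.] [381. 389.]
[ 22. 419.] [311. 347.]
[ 55. 479.] [309. 441.]
[ 30. 493.] [389. 504.]
[410. 123.] [-46.  87.]
[434. 115.] [-60.  82.]
[446. 149.] [-68. 101.]
[422. 157.] [-53. 107.]
[393. 146.] [-36. 101.]
[410. 106.] [-46.  77.]
[448. 121.] [-69.  85.]
[431. 162.] [-59. 109.]
[282.  77.] [26. 62.]
[283.  56.] [26. 50.]
[370.  59.] [-23.  51.]
[370.  79.] [-23.  63.]
```

View pics/c7.png

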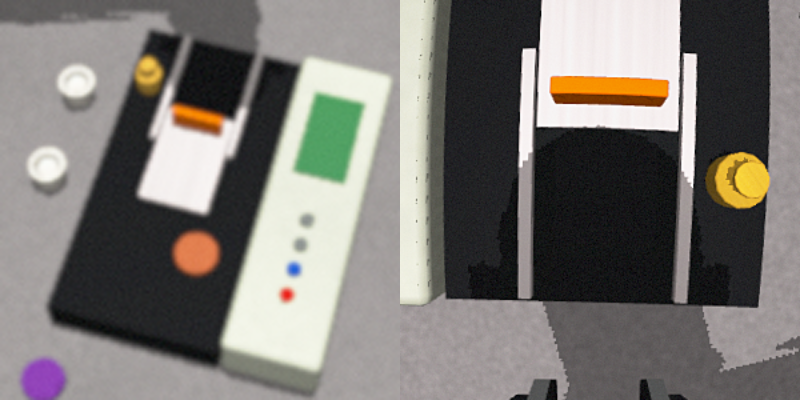

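The plate lies flat over the recess with the tab at station y ≈ 56. The copper disc, weight and cupels are where they were, and the robot is clear. I hand in.

```bash
python3 -c "
from workcell import workorder; print(workorder.finish_job())"
```

```text
the job is handed in; nothing more can be done
None
```

The sample was pushed into the recess, the shutter was then pushed against its closed stop over it, the robot was backed clear with the copper disc, weight and cupels not visibly moved, and I handed in the job at about 11 s; no verdict came back.

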